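Clamp sprung tweezers in the gap gauge and squeeze them to the marked gap

TASK

The sprung tweezers have been laid in the gap gauge: swing the clamp with the red bar down over their heel until it is fully shut. Then squeeze the two blue grip pads together until the gap between the tips equals the 10 mm between the two green lines on the white table, never letting the tips close up on each other, and hold that gap steady. The program finishes while still holding the squeeze; leave the tweezers lying in the gauge, the clamp shut, and the beaker, amber bottle and calculator alone.

Things in the scene. Friction and masses are not known exactly. Their poses are not given: they have to be found in the camera images.
- gauge: Fixed gap gauge on the worktop: grey base 64 x 215 mm, 13 mm high, its length along its own y. Origin: underside, centre; z up. At y = +53 mm an aluminium block 34 mm wide with the heel pocket (pocket floor 42 mm, walls to 52 mm high); at y = -84 mm a white tip table 46 x 36 mm (x, y), top 42 mm high; between them (y -66 to +35 mm) only the 13 mm base lies under the tweezers. Clamp post of two cheeks at y = +85 mm, 40 mm wide, 74 mm high.
- line_left (a point): Point at the inner edge of the green line at the gauge's +x side, on the white table (gauge frame x = +5, y = -80, z = 42 mm). The lines are 2 mm wide, run along y, and their inner edges are 10 mm apart: the gap to set.
- line_right (a point): The same for the green line at the gauge's -x side (x = -5, y = -80, z = 42 mm).
- clamp (a joint): Angle of the dark clamp arm, rad: 0 = fully shut, level, its rubber foot on the tweezers' heel; about 1.57 = upright; up to 2.0 = leaning back. Starts open at 1.6 to 1.95. Hinge line: along gauge x at y = +85, z = 66 mm. The hinge is a little stiff (0.04 N m, about 1 N at the bar) and stays where it is left; push it shut with closed fingers from the gauge's +y side and then from above.
- clamp_bar (a point): Centre of the red cross bar on the clamp's free end: 12 mm thick, 36 mm long along gauge x, 55 mm from the hinge line. Shut: gauge frame (0, 30, 69) mm. Bare arm is 18 mm wide, 8 mm thick.
- tweezers: The loose sprung tweezers, steel with blue grip pads, 0.11 kg, lying in the gauge along its y. Origin: underside, on the middle line, where the two jaws hinge (gauge frame 0, 40, 42 mm). The heel, a block 18 x 22 x 14 mm, lies towards +y in the pocket; the jaws point to -y, 120 mm long, and slide over the white table.
- jaw_left: Jaw at the +x side of the tweezers; origin at its hinge, 4 mm from the middle line; its own -y runs along it. Springs outwards by itself (5 N m/rad about z): untouched the tips stand 30 mm apart; at the marked gap the pads push back with about 5 N each; about 7 N closes the tips up.
- jaw_right: Jaw at the -x side, the mirror image.
- pad_left (a point): Middle of the outer face of the blue grip pad on the left jaw, 85 mm from the jaw's hinge (about gauge y = -45, z = 50 mm). Pad 30 mm long, 16 mm high (gauge z 42 to 58 mm). The pads' outer faces are 35.5 mm apart untouched and 21.5 mm apart at the marked gap, where they are parallel; 1 mm less over the pads closes the tip gap by 1.4 mm.
- pad_right (a point): The same on the right jaw.
- tip_left (a point): Inner face of the left jaw's tip, 119 mm from its hinge. The distance between tip_left and tip_right is the tip gap: 30 mm untouched, to be 10 mm. Tips are 2 mm thick and 6 mm high.
- tip_right (a point): Inner face of the right jaw's tip.
- beaker: Bystander: clear plastic beaker, 66 x 70 x 85 mm, origin under its centre. Leave it alone.
- amber_bottle: Bystander: amber bottle with white cap, 52 mm across, 105 mm high, origin under its centre. Leave it alone.
- calculator: Bystander: dark calculator with light keys, 120 x 74 x 15 mm lying flat, origin under its centre. Leave it alone.
Mind the look-alikes: they are no part of the job. What is meant by the tweezers is not brown, and is the larger of those in its own colour.

How it is judged (in metres and radians):
On the way, in this order (a step that is already met when the one before it is completed fails the run):
1. the clamp is shut over the heel, the tweezers still unsqueezed (gap over 24 mm) (value of joint clamp below 0.1 rad and distance between tip_left and tip_right above 0.024 m), for 0.2 s.
2. both pads squeezed between the fingers, tip gap 10 mm within 2.5 mm, held for 1 s (distance between tip_left and tip_right between 0.0075 and 0.0125 m and contact force between the fingers and jaw_left above 0.5 N and contact force between the fingers and jaw_right above 0.5 N and value of joint clamp below 0.1 rad), for 1 s.
At the end, for the whole second after the job is handed in: The fingers hold both jaws (over 0.5 N each), the tip gap is 10 mm within 2.5 mm and stays so, each tip is within 12 mm of its line, the clamp is shut (under 0.1 rad), and the tweezers lie flat in the gauge (heel raised less than 6 mm, tilt under 0.1 rad) (all of step 2 and horizontal distance between tip_left and line_left below 0.012 m and horizontal distance between tip_right and line_right below 0.012 m and z of tweezers in the frame of gauge below 0.048 m and angle between tweezers's own z axis and vertical below 0.1 rad); the arm keeps its last pose, push and grip.
It fails at once if the tips close up on each other (gap under 3 mm) (distance between tip_left and tip_right below 0.003 m).
It fails at once if the tweezers are lifted out of the gauge (over 15 mm) (z of tweezers in the frame of gauge above 0.057 m).
It fails at once if the beaker is moved more than 20 mm (distance of beaker from where it was at the start of the episode above 0.02 m).
It fails at once if the amber bottle is moved more than 20 mm (distance of amber_bottle from where it was at the start of the episode above 0.02 m).
It fails at once if the calculator is moved more than 20 mm (distance of calculator from where it was at the start of the episode above 0.02 m).
It also fails if it takes over 53 s, if anything falls off the work surface, if the arm or the gripper's body presses on something with over 40 N, if the wrist force passes 120 N, or if a joint passes its speed limit or range.

ROBOT

A 7-joint arm with a two-finger parallel gripper is mounted at the origin on a cart in front of the work surface, level with it; the furniture and walls round the work are solid. World frame = base frame: x ahead of the robot, y to its left, z up, the work surface at z = 0. Lengths are in m, angles in degrees, forces in N, time in s.
With the tool pointing down it reaches from about 0.425 to 0.875 m from the base axis. Payload 4.7 kg.
Tool frame: the origin (TCP) lies on the centre line of the jaws, within the pads' length; the fingertips stand 8 mm ahead of it and the grasp point (between the pads) lies 11 mm behind it; z points along the fingers, y is the direction in which the jaws open and shut (so a half turn about z gives the same grasp; the last joint's range is limited). The gripper opens to 87 mm and grips with 3 to 60 N. Pads are 19 mm wide; open, the fingers measure 117 mm over their backs; the gripper's body (75 mm by 190 mm) begins 51 mm behind the grasp point.
Start: joints at [-69.208, 18.392, -4.016, 83.108, 1.295, 78.541, -3.26], TCP at [0.222, 0.611, 0.231] pointing down, gripper open.
Joint ranges: [-163.93, 163.93], [-17.29, 119.83], [-79.2, 71.16], [3.27, 140.29], [-89.18, 269.18], [5.43, 117.66], [-154.24, 154.24]. Speed limits (degrees/s): [147.25, 147.25, 180, 180, 180, 180, 180].

INTERFACE

Orientations are given as [roll, pitch, yaw] about the fixed x, y, z axes, in that order (R = Rz(yaw) Ry(pitch) Rx(roll)).
In Python, from cell import env gives the robot as it stands. The module is installed in compiled form; this text tells all that it offers.
- The arm moves only by the tool move_arm, never from a script. Its argument "steps" is a list of rows, each a list of 2 entries, a list of its own where there are three numbers: the shift along the tool's x, y, z in m, then the turn about the tool's z in rad. A call has 1 to 20 rows; each row is the pose to reach, as a shift and turn from the pose commanded when the call began, along the tool's axes at that moment; what a row does not reach only later rows make up. A row lasts 1/8 s, in which the tool goes at most 62.5 mm and 10.7 degrees, less where a joint would pass 70% of its speed; a pose out of reach is approached as far as the arm can. A call with a gripper value outside its range is refused whole. "hand" is the closure, from -1 (fully open) to 1 (shut), set as the call begins (left out, the last holds). The fingers move at their own pace and stop on an object; "squeeze" is the grip in N (left out, the last holds). Time passes only in rows, so rows that repeat a pose let the fingers close. It gives the time, the measured TCP pose, the force and the opening at its end, in the units of the state.
- env.get_obs(): the state, without advancing time (a new reading comes with each control period).
- env.read_camera(name): name is "scene" or "top" or "wrist"; returns (picture, depth): 480x640x3 uint8, red, green, blue; 480x640 float32, m along the optical axis (not along the pixel's ray), 0 where there is no reading.
- env.calibration(name): a dict with "intrinsics" (3x3 intrinsics, pixels), "D" ([k1, k2, p1, p2, k3] as OpenCV has them; the pictures are not rectified), "position" and "orientation" of the camera in the world; the wrist camera has in their place "mount" (4x4, takes a point from camera to tool coordinates, whose origin is the TCP and whose axes are the flange's). Camera axes: x right, y up, looking along -z (the intrinsics and any distortion apply to the point x, -y, -z); pixel columns grow to the right and rows downward; lengths in m; the calibration is good to about 2 mm. A picture is of the moment at which its call begins: read the wrist's pose just before it. calibration takes no time and is no camera call.
- env.sign_off(): hands the job in, once; it reports no verdict.
Trained networks look in the newest picture that a camera, given by its name, has taken for a name from the list of things; names that differ only in an ending like _2 or _b are one class to them, and where a whole thing is asked for, a point or a joint stands for the part that bears it (a point fixed in the world has none). Each returns a list of dicts, best first, with "conf" (0 to 1); they miss things now and then, are a little off and sometimes report something else, mostly with a low value. They report only what shows in the picture. A call takes as long as a camera call. They do not tell look-alikes from the thing itself.
- env.cut_out(camera, query): "region" (480x640 bool, what is visible of it) and "uv" ([column, row] in pixels, amid what is visible of it).
The state is a dict: "time_s": time; "qpos": joint angles; "joint_velocities": joint speeds; "effort": joint torques, N m; "tool_pos": TCP position; "tool_rot": TCP orientation; "force": force on the tool from outside, world axes, zero at the start; "wrist_torque": the same for the moment, N m; "grip_width": finger opening in m.
Only numpy, scipy, OpenCV 4.12 (cv2) and the standard library are available. Lean on these libraries where they do the work, as an engineer would, in place of code of your own. Each camera call takes 0.05 s, during which the arm holds its last target. There are 200 camera calls.

## Working session

There is one attempt and no reset: what is moved stays moved. The work goes in short steps, Python scripts to look and compute and a tool call to move; the robot and the scene stay as the last step left them, time stands still between calls to the robot, and variables do not carry over. Pictures are saved under pics/ and viewed, about 8 in all and at most 12, crops included, and the job is handed in when it is done.

Besides the shell and the picture viewer there is one more tool, called after "Request:" in YAML: its name, and indented under it one key for each argument. move_arm: Moves the arm, as the interface text tells. Its arguments: {"type":"object","properties":{"steps":{"type":"array"},"hand":{"type":"number"},"squeeze":{"type":"number"}},"required":["steps"]}

```bash
mkdir -p pics; cat > h.py <<'E'
import numpy as np, cv2
from scipy.spatial.transform import Rotation as R
from cell import env
def cam(name, obs=None):
    c=env.calibration(name); K=np.array(c["intrinsics"]); D=np.array(c["D"],float)
    if "mount" in c:
        T=np.eye(4); T[:3,:3]=R.from_euler('xyz',obs["tool_rot"],degrees=True).as_matrix(); T[:3,3]=obs["tool_pos"]
        T=T@np.array(c["mount"])
    else:
        T=np.eye(4); o=np.array(c["orientation"],float)
        T[:3,:3]=o if o.shape==(3,3) else (R.from_euler('xyz',o,degrees=True) if o.size==3 else R.from_quat(o)).as_matrix()
        T[:3,3]=c["position"]
    return K,D,T
def ray(C,uv):
    K,D,T=C; p=cv2.undistortPoints(np.array(uv,float).reshape(-1,1,2),K,D).reshape(-1,2)
    d=np.c_[p[:,0],-p[:,1],-np.ones(len(p))]@T[:3,:3].T
    return T[:3,3],d
def onz(C,uv,z):
    o,d=ray(C,uv); return o+d*((z-o[2])/d[:,2])[:,None]
def dep(C,uv,depth):
    o,d=ray(C,uv); uv=np.array(uv).reshape(-1,2).astype(int); return o+d*depth[uv[:,1],uv[:,0]][:,None]
def proj(C,P):
    K,D,T=C; p=(np.array(P,float).reshape(-1,3)-T[:3,3])@T[:3,:3]
    p=p*[1,-1,-1]; return cv2.projectPoints(p,np.zeros(3),np.zeros(3),K,D)[0].reshape(-1,2)
def shot(name):
    o=env.get_obs(); im,d=env.read_camera(name); return im,d,cam(name,o)
def save(f,im): cv2.imwrite("pics/"+f,im[...,::-1])
E
python3 - <<'E'
from h import *
print(env.get_obs()); 
for n in("top","scene"):
    print(env.calibration(n)); im,d,C=shot(n); save(n+"0.png",im); np.savez("pics/"+n,im=im,d=d)
    for q in("gauge","tweezers","clamp_bar"):
        for r in env.cut_out(n,q)[:4]: print(n,q,r["conf"],r["uv"],r["region"].sum(),dep(C,r["uv"],d).round(3))
print(env.calibration("wrist")["mount"])
E
```

```text
{'time_s': 0.0, 'qpos': array([-69.20723451,  18.43814791,  -4.01570813,  83.17486219,
         1.29473659,  78.53945658,  -3.25995584]), 'joint_velocities': array([-0.06069958, -0.02732116, -0.00369461, -0.02085525, -0.03253836,
       -0.02289963,  0.0028515 ]), 'effort': array([ 3.87464306e-04, -4.91284096e+01, -4.03589364e-01, -3.12527239e+01,
       -6.37747790e-02,  4.37710178e-02,  1.87242508e-04]), 'tool_pos': array([0.22201431, 0.61034445, 0.22947219]), 'tool_rot': array([-1.79892761e+02,  5.38483821e-03,  1.60017147e+02]), 'force': array([ 0.40261001, -0.34663866, -0.08832457]), 'wrist_torque': array([-4.18656883e-03,  4.84153261e-05, -1.43225752e-02]), 'grip_width': 0.0870142048622684}
{'intrinsics': array([[531.88048644,   0.        , 317.73315324],
       [  0.        , 531.88048644, 240.82535018],
       [  0.        ,   0.        ,   1.        ]]), 'D': array([0.01160505, 0.        , 0.        , 0.        , 0.        ]), 'position': array([0.36394656, 0.05665329, 1.17372981]), 'orientation': array([ 11.929584  ,  -0.28073021, -91.89313681])}
top gauge 0.69 [244.5, 300.
[... 513 characters left out ...]
sition': array([ 0.15093662, -0.56094465,  1.01045679]), 'orientation': array([ 37.96579194,   0.82730032, -37.01992872])}
scene gauge 0.71 [254.4, 238.6] 1760 [[0.469 0.186 0.044]]
scene tweezers 0.71 [257.1, 232.2] 273 [[0.496 0.223 0.015]]
scene tweezers 0.62 [379.5, 314.8] 291 [[ 0.591 -0.157  0.006]]
scene tweezers 0.55 [290.1, 159.0] 39 [[ 0.735  0.421 -0.004]]
scene clamp_bar 0.63 [233.8, 195.7] 200 [[0.479 0.283 0.113]]
[[-2.06689117e-04  9.56833258e-01  2.90637359e-01  7.95368881e-02]
 [ 9.99999891e-01  3.19398321e-04 -3.40361754e-04  8.07943222e-04]
 [-4.18498530e-04  2.90637257e-01 -9.56833219e-01 -1.53578756e-01]
 [ 0.00000000e+00  0.00000000e+00  0.00000000e+00  1.00000000e+00]]
```

View pics/top0.png

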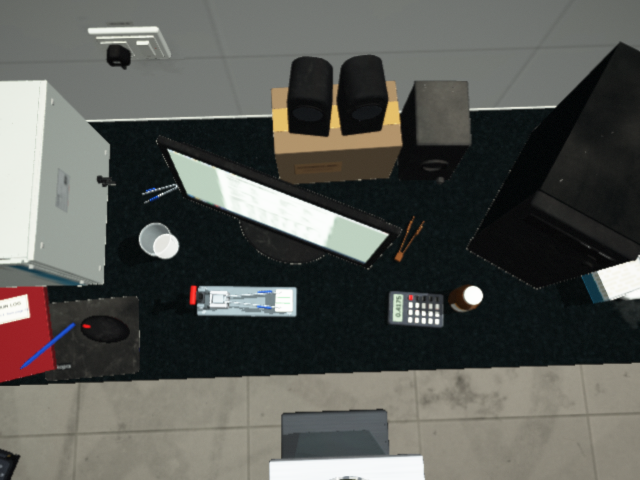

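View pics/scene0.png

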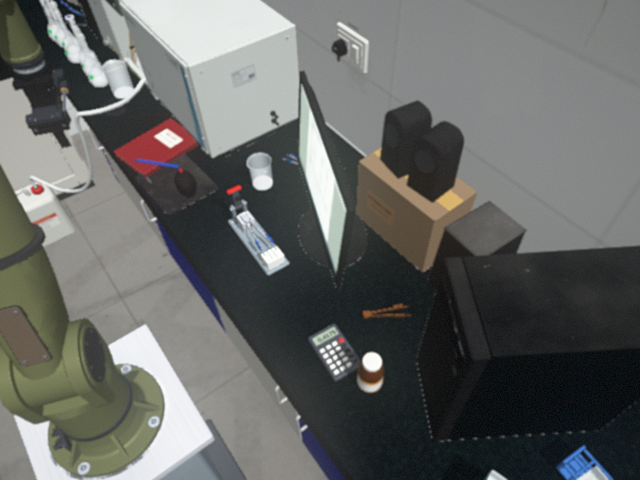

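```bash
python3 - <<'E'
from h import *
z=np.load("pics/top.npz");im=z["im"]
C=cam("top")
save("crop.png",cv2.resize(im[250:350,170:310],None,fx=5.6,fy=5.6,interpolation=cv2.INTER_CUBIC))
E
```

```text
(no output)
```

View pics/crop.png

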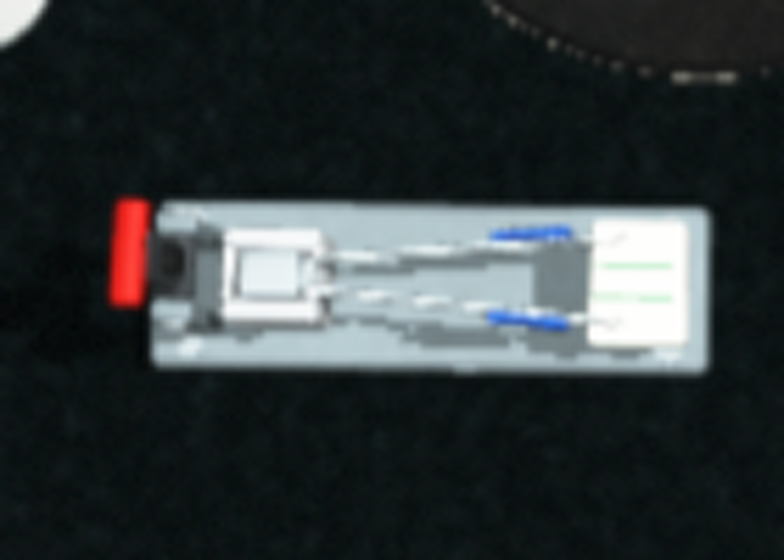

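```bash
python3 - <<'E'
from h import *
C=cam("top")
z=np.load("pics/top.npz")
cor=np.array([[155,200],[710,210],[705,372],[150,367]])/5.6+[170,250]
P=onz(C,cor,.013); print(P.round(4)); e=lambda a,b:np.linalg.norm(P[a]-P[b]); print(e(0,1),e(2,3),e(0,3),e(1,2))
c=P.mean(0); v=P[0]+P[3]-P[1]-P[2]; yaw=np.arctan2(v[1],v[0])-np.pi/2; print("centre",c,np.degrees(yaw))
Rz=lambda p: c*[1,1,0]+R.from_euler('z',yaw).apply(p)
ln=np.array([[635,266],[635,298]])/5.6+[170,250]; print("lines",onz(C,ln,.042),"exp",Rz([[.006,-.08,.042],[-.006,-.08,.042]]))
bar=np.array([[129,252]])/5.6+[170,250]; print("bar",onz(C,bar,.12))
for n in("top","scene"):
    z=np.load(f"pics/{n}.npz");C=cam(n);v,u=np.mgrid[0:480,0:640]
    p=dep(C,np.c_[u.ravel(),v.ravel()],z["d"]); p=p[z["d"].ravel()>0]
    for lo in np.arange(.3,.75,.05):
        row=[]
        for yl in np.arange(0,.4,.05):
            m=(p[:,0]>lo)&(p[:,0]<lo+.05)&(p[:,1]>yl)&(p[:,1]<yl+.05); row.append(round(float(p[m,2].max()),2) if m.any() else None)
        print(n,lo.round(2),row)
E
```

```text
[[0.517  0.3087 0.013 ]
 [0.5059 0.0922 0.013 ]
 [0.4432 0.0956 0.013 ]
 [0.4522 0.3097 0.013 ]]
0.21680432886807668 0.21423793957562043 0.06474050514144926 0.06283566245950652
centre [0.47958024 0.20154202 0.013     ] -2.6624200093230725
lines [[0.48200057 0.12024634 0.042     ]
 [0.46988982 0.12048296 0.042     ]] exp [[0.48185766 0.12134967 0.042     ]
 [0.46987061 0.12190709 0.042     ]]
bar [[0.48468551 0.2943483  0.12      ]]
top 0.3 [0.01, 0.01, 0.01, 0.01, 0.01, 0.01, 0.01, 0.01]
top 0.35 [0.01, 0.01, 0.01, 0.01, 0.01, 0.01, 0.01, 0.01]
top 0.4 [0.01, 0.01, 0.02, 0.02, 0.01, 0.01, 0.01, 0.01]
top 0.45 [0.01, 0.02, 0.06, 0.06, 0.06, 0.13, 0.13, 0.01]
top 0.5 [0.01, 0.02, 0.05, 0.02, 0.02, 0.13, 0.02, 0.01]
top 0.55 [0.35, 0.26, 0.02, 0.02, 0.01, 0.01, 0.01, 0.09]
top 0.6 [0.35, 0.35, 0.36, 0.35, 0.11, 0.01, 0.01, 0.09]
top 0.65 [None, 0.31, 0.36, 0.36, 0.36, 0.36, 0.26, 0.01]
top 0.7 [0.2, 0.2, 0.2, None, 0.34, 0.36, 0.36, 0.02]
scene 0.3 [0.01, 0.01, 0.01, 0.01, 0.01, 0.0, 0.0, 0.01]
scene 0.35 [0.01, 0.01, 0.01, 0.01, 0.01, 0.01, 0.01, 0.01]
scene 0.4 [0.01, 0.02, 0.02, 0.02, 0.01, 0.01, 0.01, 0.01]
scene 0.45 [0.01, 0.04, 0.06, 0.06, 0.06, 0.13, 0.01, 0.01]
scene 0.5 [0.01, 0.02, 0.04, 0.02, 0.05, 0.13, 0.01, 0.01]
scene 0.55 [0.34, 0.25, 0.02, 0.02, 0.01, 0.01, 0.01, 0.09]
scene 0.6 [0.35, 0.35, 0.35, 0.35, 0.1, 0.01, 0.09, 0.09]
scene 0.65 [0.02, 0.31, 0.35, 0.36, 0.36, 0.36, 0.23, 0.01]
scene 0.7 [0.2, 0.2, 0.2, None, 0.34, 0.36, 0.35, 0.01]
```

```bash
python3 - <<'E'
from h import *
for n in("top","scene"):
    z=np.load(f"pics/{n}.npz");C=cam(n);v,u=np.mgrid[0:480,0:640]
    p=dep(C,np.c_[u.ravel(),v.ravel()],z["d"]); p=p[z["d"].ravel()>0]
    for lo in np.arange(.2,.75,.05):
        row=[]
        for yl in np.arange(.3,.8,.05):
            m=(p[:,0]>lo)&(p[:,0]<lo+.05)&(p[:,1]>yl)&(p[:,1]<yl+.05); row.append(round(float(p[m,2].max()),2) if m.any() else None)
        print(n,lo.round(2),row)
    m=(p[:,2]>.08)&(p[:,2]<.2)&(abs(p[:,0]-.48)<.04)&(abs(p[:,1]-.29)<.04)
    q=p[m]; print("clamp upper pts",q.min(0),q.max(0),np.median(q,0), len(q))
E
```

```text
top 0.2 [-0.79, -0.79, -0.79, -0.79, 0.34, -0.79, -0.79, -0.78, -0.79, -0.79]
top 0.25 [-0.78, -0.78, -0.78, -0.78, -0.78, -0.79, -0.78, -0.78, -0.78, -0.78]
top 0.3 [0.01, 0.01, 0.01, 0.01, 0.01, 0.01, 0.03, 0.03, 0.02, None]
top 0.35 [0.01, 0.01, 0.01, 0.01, 0.01, 0.01, 0.03, 0.03, 0.03, None]
top 0.4 [0.01, 0.01, 0.01, 0.05, 0.05, 0.03, 0.03, 0.02, 0.03, None]
top 0.45 [0.13, 0.01, 0.01, 0.03, 0.04, 0.01, 0.03, 0.03, 0.02, None]
top 0.5 [0.02, 0.01, 0.01, 0.36, 0.35, 0.34, 0.24, 0.15, 0.02, None]
top 0.55 [0.01, 0.09, 0.09, 0.36, 0.35, 0.35, None, 0.08, None, None]
top 0.6 [0.01, 0.09, 0.09, 0.35, 0.35, 0.35, None, None, None, None]
top 0.65 [0.26, 0.01, 0.01, 0.36, 0.35, 0.35, None, None, None, None]
top 0.7 [0.36, 0.02, 0.02, 0.35, 0.35, 0.35, None, None, None, None]
clamp upper pts [0.46788529 0.28034222 0.08025907] [0.50356271 0.30052324 0.13331222] [0.48411161 0.29090167 0.12638257] 171
scene 0.2 [-0.79, -0.79, -0.79, -0.79, 0.39, 0.55, 0.38, 0.28, -0.79, -0.79]
scene 0.25 [-0.79, -0.79, -0.78, -0.79, -0.79, 0.54, 0.53, 0.34, -0.78, -0.78]
scene 0.3 [0.0, 0.01, 0.01, 0.01, 0.01, 0.01, 0.02, 0.02, 0.02, 0.02]
scene 0.35 [0.01, 0.01, 0.01, 0.01, 0.01, 0.01, 0.03, 0.03, 0.02, 0.02]
scene 0.4 [0.01, 0.01, 0.01, 0.04, 0.04, 0.03, 0.03, 0.03, 0.02, 0.02]
scene 0.45 [0.01, 0.01, 0.01, 0.03, 0.04, 0.01, 0.02, 0.02, 0.02, 0.02]
scene 0.5 [0.01, 0.01, 0.01, 0.35, 0.35, 0.35, 0.35, 0.35, 0.35, 0.35]
scene 0.55 [0.01, 0.09, 0.09, 0.35, 0.35, 0.35, 0.35, 0.35, 0.35, 0.35]
scene 0.6 [0.09, 0.09, 0.09, 0.35, 0.35, 0.35, 0.35, 0.35, 0.35, 0.35]
scene 0.65 [0.23, 0.01, 0.0, 0.35, 0.35, 0.35, 0.35, 0.35, 0.35, 0.35]
scene 0.7 [0.35, 0.01, 0.01, 0.35, 0.35, 0.35, 0.35, 0.35, 0.35, 0.35]
clamp upper pts [0.46744996 0.27740994 0.08040893] [0.50327969 0.29789774 0.12885608] [0.48436383 0.28665645 0.11755876] 149
```

Candidates: steel/blue tweezers in the gauge (265,299), the smaller blue/steel ones at (160,190), brown ones at (408,240). By the description the larger blue ones, those in the gauge, are meant; the close crop confirms it (blue pads, tips straddling the green lines).

Request:
move_arm:
  steps:
    - [[-0.032,-0.025,0],0.106]
    - [[-0.064,-0.05,0],0.212]
    - [[-0.096,-0.075,0],0.318]
    - [[-0.128,-0.1,0],0.424]
    - [[-0.16,-0.125,0],0.53]
    - [[-0.192,-0.15,0],0.635]
    - [[-0.224,-0.175,0],0.741]
    - [[-0.256,-0.2,0],0.847]
    - [[-0.288,-0.225,0],0.953]
    - [[-0.32,-0.25,0],1.06]
    - [[-0.352,-0.275,0],1.165]
    - [[-0.383,-0.297,0],1.269]
    - [[-0.383,-0.297,0],1.269]
    - [[-0.383,-0.297,0],1.269]
  hand: 1
  squeeze: 10

```text
time_s: 2.15
tool_pos: [0.4805, 0.2009, 0.2305]
tool_rot: [-180.0, -0.0, 87.3]
force: [0.2, 1.2, 0.4]
grip_width: 0.0006
```

```bash
python3 - <<'E'
from h import *
im,d,C=shot("wrist"); save("w1.png",im); np.savez("pics/w1",im=im,d=d,T=C[2])
o=env.get_obs(); print(o["time_s"],o["tool_pos"],o["tool_rot"],o["qpos"],o["grip_width"],o["force"])
E
```

```text
2.2 [0.48013149 0.20149887 0.23048266] [-1.79972410e+02 -3.02395806e-02  8.73564311e+01] [-44.74728842   2.30141822  19.71025948 102.03768115  -0.84127818
  75.80745188 -27.48884154] 0.00036303910371961564 [-0.23339258  0.53923754  0.60202794]
```

View pics/w1.png

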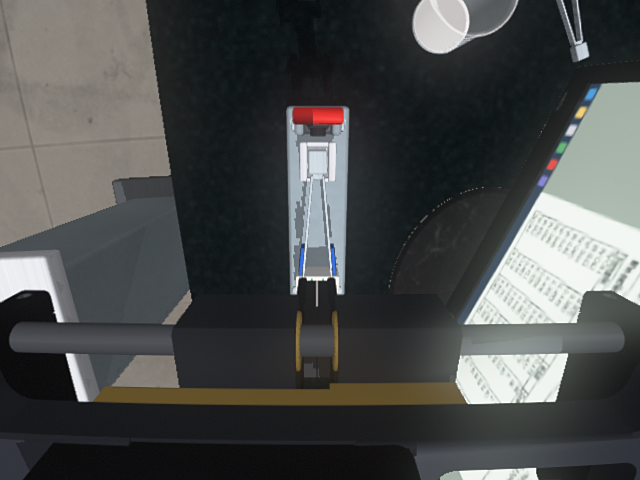

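The wrist picture shows the gauge at columns 287–350, red bar at (318,116), blue pads at (302,262)/(334,262); monitor clear to the right.

```bash
python3 - <<'E'
from h import *
z=np.load("pics/w1.npz"); im=z["im"].astype(int); K,D,_=cam("wrist",env.get_obs()); C=(K,D,z["T"])
g=im.sum(2); L=[];Rr=[]
for r in range(140,285,3):
    w=g[r,270:365]; t=np.where(w>250)[0]; L.append([270+t[0]-.5,r]); Rr.append([270+t[-1]+.5,r])
PL=onz(C,L,.013);PR=onz(C,Rr,.013)
for P in(PL,PR):
    f=np.polyfit(P[:,1],P[:,0],1); res=P[:,0]-np.polyval(f,P[:,1]); print("x at y=.2",np.polyval(f,.2),"yaw",-np.degrees(np.arctan(f[0])),"rms",res.std())
print("back edge rows", [(c,270-0+0, int(np.where(g[90:140,c]>250)[0][0])+90) for c in(290,292,346)])
print(onz(C,[[290,int(np.where(g[90:140,290]>250)[0][0])+89.5],[346,int(np.where(g[90:140,346]>250)[0][0])+89.5]],.013))
red=(im[...,0]>130)&(im[...,1]<80)&(im[...,2]<80); red[:, :270]=0;red[:,370:]=0;red[200:]=0
v,u=np.where(red); print("red",u.min(),u.max(),v.min(),v.max()); p=dep(C,np.c_[u,v],z["d"]); print(p.min(0),p.max(0),np.median(p,0))
bl=(im[...,2]>140)&(im[...,0]<90); bl[:,:285]=0;bl[:,350:]=0;bl[:200]=0;bl[290:]=0
v,u=np.where(bl)
for s in(u<318,u>=318): print("blue",len(u[s]),onz(C,[[u[s].mean(),v[s].mean()]],.055), u[s].min(),u[s].max(),v[s].min(),v[s].max())
E
```

```text
x at y=.2 0.45041473369913126 yaw -2.7708588223577406 rms 0.00030208070486484063
x at y=.2 0.5133488380697171 yaw -2.9315709346361856 rms 0.00031312538500670385
back edge rows [(290, 270, 106), (292, 270, 106), (346, 270, 107)]
[[0.45998173 0.31032404 0.013     ]
 [0.51578467 0.30671299 0.013     ]]
red 293 342 107 124
[0.46900324 0.28103828 0.11908938] [0.50374288 0.3004612  0.38412046] [0.48784115 0.2947532  0.12528172]
blue 86 [[0.46367827 0.15984423 0.055     ]] 299 303 248 275
blue 86 [[0.49572196 0.15846976 0.055     ]] 331 335 248 275
```

Request:
move_arm:
  steps:
    - [[0.05,0,0],0]
    - [[0.1,0.002,0],0]
    - [[0.147,0.002,0],0]
    - [[0.147,0.002,0],0]
    - [[0.147,0.002,0.04],0]
    - [[0.147,0.002,0.08],0]
    - [[0.147,0.002,0.117],0]
    - [[0.147,0.002,0.117],0]
    - [[0.14,0.002,0.117],0]
    - [[0.13,0.002,0.117],0]
    - [[0.12,0.002,0.117],0]
    - [[0.11,0.002,0.117],0]
    - [[0.1,0.002,0.117],0]
    - [[0.092,0.002,0.117],0]
    - [[0.084,0.002,0.117],0]
    - [[0.076,0.002,0.117],0]
    - [[0.07,0.002,0.117],0]
    - [[0.07,0.002,0.117],0]

```text
time_s: 4.45
tool_pos: [0.4859, 0.2698, 0.1135]
tool_rot: [-180.0, 0.0, 87.3]
force: [0.5, 0.1, -0.4]
grip_width: 0.0005
```

```bash
cat > red.py <<'E'
from h import *
import sys
for n in("top","scene","wrist"):
    im,d,C=shot(n); i=im.astype(int); red=(i[...,0]>120)&(i[...,1]<80)&(i[...,2]<80)
    v,u=np.where(red&(d>0))
    if len(u):
        p=dep(C,np.c_[u,v],d); m=(abs(p[:,0]-.485)<.05)&(abs(p[:,1]-.26)<.07); 
        if m.sum(): print(n,m.sum(),p[m].min(0).round(3),p[m].max(0).round(3),np.median(p[m],0).round(3))
    if n in sys.argv[1:]: save(sys.argv[-1]+".png",im)
E
python3 red.py
```

```text
top 14 [0.478 0.234 0.111] [0.498 0.252 0.201] [0.492 0.248 0.117]
scene 78 [0.467 0.245 0.066] [0.506 0.281 0.117] [0.483 0.249 0.112]
```

Request:
move_arm:
  steps:
    - [[0,0,-0.015],0]
    - [[0,0,-0.027],0]
    - [[-0.015,0,-0.027],0]
    - [[-0.029,0,-0.027],0]
    - [[-0.029,0,-0.027],0]
    - [[-0.029,0,-0.02],0]
    - [[-0.029,0,-0.01],0]
    - [[-0.03,0,0],0]
    - [[-0.031,0,0.01],0]
    - [[-0.032,0,0.016],0]
    - [[-0.033,0,0.021],0]
    - [[-0.034,0,0.025],0]
    - [[-0.034,0,0.028],0]
    - [[-0.034,0,0.028],0]

```text
time_s: 6.35
tool_pos: [0.4839, 0.2375, 0.0852]
tool_rot: [-180.0, -0.0, 87.4]
force: [0.2, 1.5, 0.6]
grip_width: 0.0008
```

```bash
python3 red.py
```

```text
scene 45 [ 0.465  0.224 -0.002] [0.531 0.295 0.085] [0.484 0.231 0.075]
wrist 11 [0.466 0.238 0.07 ] [0.5   0.241 0.072] [0.468 0.241 0.072]
```

Request:
move_arm:
  steps:
    - [[0,0,0.001],0]
    - [[0,0,0.002],0]
    - [[0,0,0.003],0]
    - [[0,0,0.004],0]
    - [[0,0,0.005],0]
    - [[0,0,0.005],0]

```text
time_s: 7.25
tool_pos: [0.4846, 0.2368, 0.0827]
tool_rot: [180.0, -0.0, 87.3]
force: [-5.3, -2.8, 14.4]
grip_width: 0.0004
```

Request:
move_arm:
  steps:
    - [[0,0,-0.02],0]
    - [[0,0,-0.05],0]
    - [[0,0,-0.08],0]
    - [[-0.04,-0.001,-0.08],0]
    - [[-0.08,-0.001,-0.08],0]
    - [[-0.08,-0.001,-0.08],0]
    - [[-0.08,-0.001,-0.08],0]
    - [[-0.08,-0.001,-0.08],0]
  hand: -0.4

```text
time_s: 8.25
tool_pos: [0.4794, 0.1582, 0.1605]
tool_rot: [-180.0, -0.0, 87.4]
force: [0.0, 1.1, -0.3]
grip_width: 0.06
```

```bash
python3 red.py wrist w2; python3 - <<'E'
from h import *
print(env.get_obs()); z=cv2.imread("pics/w2.png")
E
```

```text
scene 32 [ 0.466  0.225 -0.002] [0.53  0.3   0.079] [0.495 0.232 0.072]
wrist 579 [0.466 0.228 0.068] [0.501 0.24  0.076] [0.482 0.236 0.073]
{'time_s': 8.4, 'qpos': array([-41.39772815,   3.21707259,  20.93633119, 109.41987825,
        -1.23753765,  67.59279045, -22.6257906 ]), 'joint_velocities': array([ 0.16816954, -0.09070794,  0.33930944, -0.00715762,  0.05581271,
        0.03144719,  0.06188934]), 'effort': array([ 1.89504266e-02, -3.03863382e+01,  6.45953212e-01, -2.95382434e+01,
       -6.86712423e-02,  6.07502050e-03, -1.23520178e-03]), 'tool_pos': array([0.4794301 , 0.15770248, 0.16039177]), 'tool_rot': array([-1.79989950e+02,  9.65932401e-03,  8.73936911e+01]), 'force': array([ 0.85915588, -0.01419966, -0.09297414]), 'wrist_torque': array([-0.08556814,  0.05939644,  0.03637798]), 'grip_width': 0.060713905301966596}
```

View pics/w2.png

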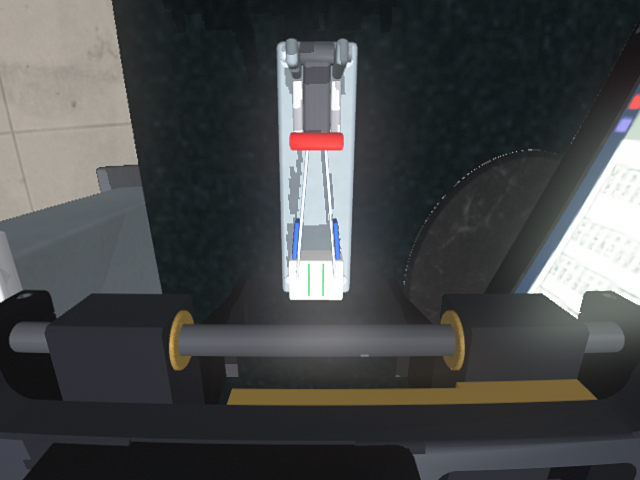

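Clamp lies shut over the heel (red bar at (317,141), z≈69–75 mm), pads at (295,240)/(337,240), green lines at (309,279)/(323,279). I'll measure pad centres and project the TCP.

```bash
python3 - <<'E'
from h import *
o=env.get_obs(); im,d,C=shot("wrist"); i=im.astype(int)
def px(p): return proj(C,p).round(1)
Rt=R.from_euler('xyz',o["tool_rot"],degrees=True)
print("tcp",px(o["tool_pos"]),"pad exp",px([[.4797-.018,.1575,.058],[.4797+.018,.1575,.058]]), "tip fingers",px([o["tool_pos"]+Rt.apply([0,s*.03,.008]) for s in(-1,1)]))
bl=(i[...,2]>120)&(i[...,0]<90)&(i[...,1]<120); bl[:,:280]=0;bl[:,355:]=0;bl[:190]=0;bl[275:]=0
v,u=np.where(bl)
for s in(u<317,u>=317): print("blue",s.sum(),onz(C,[[u[s].mean(),v[s].mean()],[u[s].mean(),v[s].min()],[u[s].mean(),v[s].max()]],.058).round(4),u[s].min(),u[s].max(),v[s].min(),v[s].max())
gr=(i[...,1]>i[...,0]+40)&(i[...,1]>i[...,2]+40); gr[:250]=0;gr[310:]=0;gr[:,:280]=0;gr[:,355:]=0
v,u=np.where(gr)
for s in(u<316,u>=316): print("green",s.sum(),onz(C,[[u[s].mean(),v[s].mean()],[u[s].mean(),v[s].min()],[u[s].mean(),v[s].max()]],.042).round(4))
print(dep(C,[[317,285],[317,95]],d))
E
```

```text
tcp [[315.4 306.6]] pad exp [[292.5 244.8]
 [339.5 242.8]] tip fingers [[256.5 299.2]
 [374.3 299.1]]
blue 51 [[0.4644 0.1678 0.058 ]
 [0.4651 0.1784 0.058 ]
 [0.4631 0.1475 0.058 ]] 292 299 218 257
blue 40 [[0.4946 0.1655 0.058 ]
 [0.4949 0.1763 0.058 ]
 [0.4941 0.1502 0.058 ]] 333 339 219 252
green 64 [[0.4717 0.1214 0.042 ]
 [0.4725 0.1352 0.042 ]
 [0.471  0.1071 0.042 ]]
green 62 [[0.4835 0.1204 0.042 ]
 [0.4841 0.1347 0.042 ]
 [0.4829 0.1065 0.042 ]]
[[0.47862664 0.11582357 0.0416087 ]
 [0.48521148 0.26272919 0.06968017]]
```

Request:
move_arm:
  steps:
    - [[0.001,0,0.04],0]
    - [[0.001,0,0.08],0]
    - [[0.001,0,0.1],0]
    - [[0.001,0,0.11],0]
    - [[0.001,0,0.117],0]
    - [[0.001,0,0.117],0]

```text
time_s: 9.2
tool_pos: [0.4798, 0.1581, 0.0438]
tool_rot: [180.0, -0.0, 87.3]
force: [-0.1, 0.1, -0.4]
grip_width: 0.0609
```

Request:
move_arm:
  steps:
    - [[0,0,0],0]
    - [[0,0,0],0]
    - [[0,0,0],0]
    - [[0,0,0],0]
    - [[0,0,0],0]
    - [[0,0,0],0]
  hand: 0.35
  squeeze: 4

```text
time_s: 9.95
tool_pos: [0.4797, 0.1575, 0.0438]
tool_rot: [180.0, 0.0, 87.3]
force: [-2.2, -1.1, 3.4]
grip_width: 0.0287
```

```bash
python3 - <<'E'
from h import *
o=env.get_obs(); print(o["time_s"],o["tool_pos"],o["grip_width"],o["force"],o["wrist_torque"])
im,d,C=shot("wrist"); print(proj(C,[[.4779,.1206,.045]])); save("w3.png",im)
i=im[180:480,160:480]; save("w3c.png",cv2.resize(i,None,fx=2,fy=2,interpolation=cv2.INTER_CUBIC))
E
```

```text
9.95 [0.47970362 0.15751771 0.0437787 ] 0.028721281565046292 [-2.1698742  -1.08882914  3.40780058] [-0.52313072  0.30493936  0.02813885]
[[315.36233266 371.91575509]]
```

View pics/w3c.png

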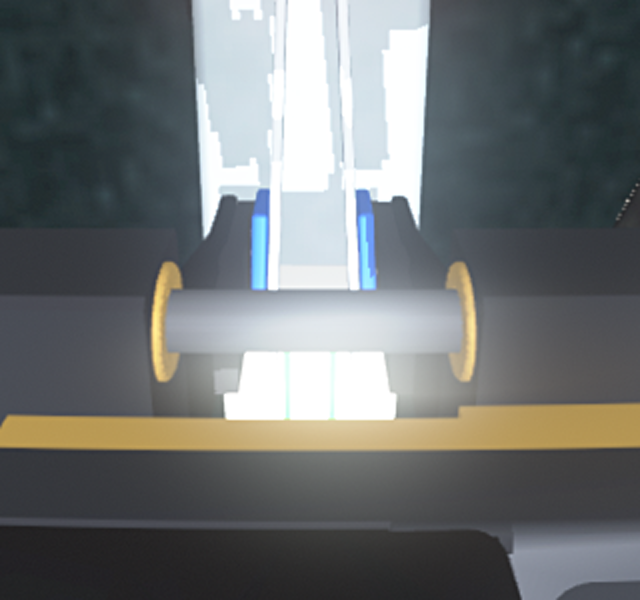

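Request:
move_arm:
  steps:
    - [[0,0,0],0]
    - [[0,0,0],0]
    - [[0,0,0],0]
    - [[0,0,0],0]
  hand: 0.45
  squeeze: 6

```text
time_s: 10.5
tool_pos: [0.4799, 0.1574, 0.0438]
tool_rot: [180.0, 0.0, 87.3]
force: [-1.0, -2.9, 5.5]
grip_width: 0.0241
```

Request:
move_arm:
  steps:
    - [[0,0,0],0]
    - [[0,0,0],0]
    - [[0,0,0],0]
    - [[0,0,0],0]
  hand: 0.5

```text
time_s: 11.0
tool_pos: [0.4798, 0.1574, 0.0438]
tool_rot: [180.0, 0.0, 87.3]
force: [-0.7, -2.7, 6.0]
grip_width: 0.0222
```

```bash
python3 - <<'E'
from h import *
for k in range(4):
    o=env.get_obs(); im,d,C=shot("wrist"); print(o["grip_width"],o["tool_pos"],o["force"])
save("w4.png",im); w=cv2.resize(im[260:395,265:370],None,fx=5,fy=5,interpolation=cv2.INTER_CUBIC)
save("w4c.png",w)
for n in("top","scene"):
    im,d,C=shot(n); c=proj(C,[[.479,.14,.045]])[0].astype(int); print(n,c)
    save(n+"4.png",cv2.resize(im[c[1]-35:c[1]+35,c[0]-45:c[0]+45],None,fx=7,fy=7,interpolation=cv2.INTER_CUBIC))
a,b,c=[cv2.resize(cv2.imread("pics/"+f),(400,400)) for f in("w4c.png","top4.png","scene4.png")]
cv2.imwrite("pics/m4.png",np.hstack([a,c]))
E
```

```text
0.022151011887987324 [0.47984819 0.15744374 0.04376936] [-0.70690207 -2.74995646  5.98531148]
0.022688354290822135 [0.47983918 0.15744937 0.04378844] [-1.56156312 -4.57067961  5.07609189]
0.022157800953863882 [0.4798521  0.15743042 0.0437801 ] [-1.08343407 -3.1644691   4.80496294]
0.022689105807539807 [0.47984602 0.15742279 0.04377836] [-1.28365698 -4.14061602  5.52340847]
top [274 299]
scene [267 247]
```

View pics/m4.png

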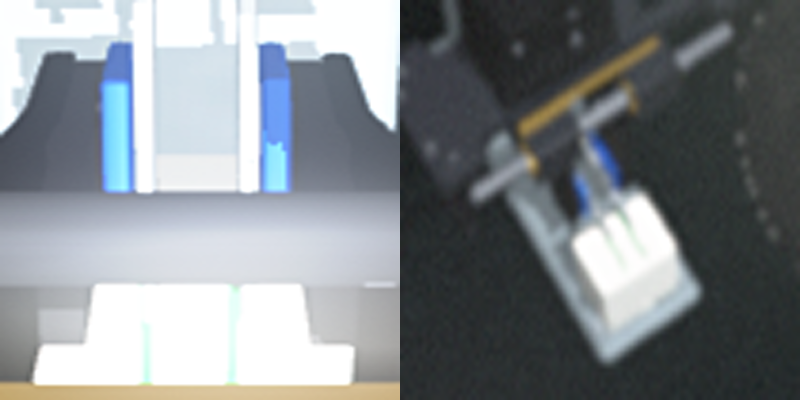

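Wrist view shows the jaws parallel, inner faces nearly in line with the green lines; scene view shows tips on the table beside the lines. A touch more closure.

Request:
move_arm:
  steps:
    - [[0,0,0],0]
    - [[0,0,0],0]
    - [[0,0,0],0]
    - [[0,0,0],0]
    - [[0,0,0],0]
    - [[0,0,0],0]
    - [[0,0,0],0]
    - [[0,0,0],0]
    - [[0,0,0],0]
    - [[0,0,0],0]
    - [[0,0,0],0]
    - [[0,0,0],0]
  hand: 0.515
  squeeze: 7

```text
time_s: 12.8
tool_pos: [0.4798, 0.1574, 0.0438]
tool_rot: [180.0, 0.0, 87.3]
force: [-0.4, -3.8, 5.0]
grip_width: 0.0207
```

```bash
python3 - <<'E'
from h import *
ws=[]
for k in range(10):
    o=env.get_obs(); ws.append(o["grip_width"]); im,d,C=shot("wrist")
print(np.mean(ws),np.std(ws),o["tool_pos"],o["force"],o["time_s"])
i=im.astype(int)
for r in(285,295,305):
    b=(i[r,:,2]>110)&(i[r,:,2]>i[r,:,0]+60); c=np.where(b[280:350])[0]+280
    L=c[c<316];Q=c[c>316]
    y=.155
    # outer edges at top of pad z .058, inner jaw faces not assumed
    P=onz(C,[[L.min()-.5,r],[Q.max()+.5,r],[L.max()+.5,r],[Q.min()-.5,r]],.058); print(r,c.min(),L.max(),Q.min(),c.max(),"outer",np.linalg.norm(P[0]-P[1]),"inner blue",np.linalg.norm(P[2]-P[3]),P[0])
save("w5.png",im)
im,d,C=shot("scene"); c=proj(C,[[.478,.122,.045]])[0].astype(int)
save("s5.png",cv2.resize(im[c[1]-20:c[1]+20,c[0]-20:c[0]+20],None,fx=15,fy=15,interpolation=cv2.INTER_CUBIC))
for p in([.4729,.1229],[.4829,.1223]): print((proj(C,[[*p,.042]])[0]-c+20)*15)
E
python3 red.py
```

```text
0.021228163171474766 0.0002128897818287639 [0.47980609 0.15743517 0.04378914] [-0.8345251  -3.18767612  6.35982555] 13.25
285 293 300 332 339 outer 0.02033459231297882 inner blue 0.013410449350658308 [0.47079226 0.17572804 0.058     ]
295 292 300 332 340 outer 0.021401689755076878 inner blue 0.013537808612850692 [0.47003197 0.171002   0.058     ]
305 293 300 332 339 outer 0.02072635712665496 inner blue 0.013668773845109337 [0.47013723 0.16614133 0.058     ]
[277.46750369 332.36777688]
[330.61240591 305.10805958]
wrist 206 [0.466 0.228 0.068] [0.5   0.24  0.075] [0.468 0.232 0.072]
```

View pics/s5.png

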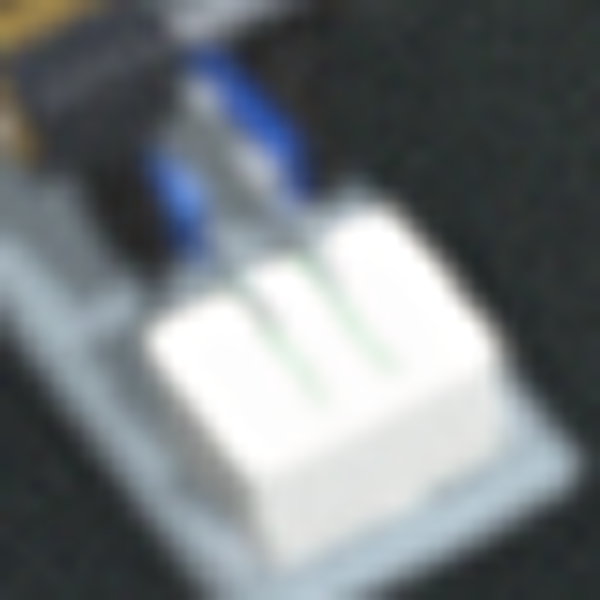

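```bash
python3 -c "
from cell import env
print(env.sign_off())"
```

```text
the job is handed in; nothing more can be done
None
```

I shut the clamp on the tweezers' heel, squeezed the blue pads to about the marked gap, and handed the job in still holding the squeeze, at about 13.4 s of the 53 s allowed. The hand-in reported no verdict.

- **Clamp:** I pushed the bar over from behind, then down from above. It stopped with the fingertips at about 75 mm and 14 N pressing back, which is the height of the bar's top when shut. Later wrist pictures still put the bar's top at about 75 mm.
- **Squeeze:** the last ten readings of the finger opening averaged 21.2 mm (±0.2), against 21.5 mm at the marked gap. That works out to a tip gap of about 9.6 mm, and the squeeze was held about 2 s before hand-in.
- **Pictures:** the wrist picture gave 20.3–21.4 mm over the pads. That range corresponds to a gap of about 8.3–9.9 mm, a little smaller than the opening suggests but within tolerance. The scene picture shows the tips resting beside the two green lines, but it is too coarse to measure the gap directly.
- **Unexplained force:** there was a steady force of about 5–6 N pushing up on the gripper while squeezing. I did not trace it. The arm stayed put, and nothing in the pictures showed the tweezers lifting, though I did not measure the heel height.
- **Bystanders:** I planned the path to stay clear of the beaker, amber bottle and calculator, but did not measure their positions again at the end.

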